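# Load the strap plate and index the carriage to its click stop

## Task

Get the strap plate ready for stamping on the indexing slide: first lay it flat in the framed nest on the carriage and let go of it, while the carriage is still at its starting end. Then take the carriage by its wooden grip and slide it along the rail until the ball clicks into the notch, and finish there, still holding the grip, with the carriage at rest in the notch and the plate still lying in the nest. Leave the spool, the hammer and the round steel disc alone.

Things in the scene. Friction and masses are not known exactly. Their poses are not given: they have to be found in the camera images.
- blank: the strap plate: a loose steel plate 60 x 40 x 6 mm with an upright lug on its middle, 26 (along x) x 14 (along y) x 22 mm high, so 28 mm high in all; about 0.17 kg. Origin: centre of the underside; x along the 60 mm side, z up. Lies on the bench at the start. It may go into the nest either way round by a half turn
- nest (a point): centre of the nest floor on the carriage, 44 mm above the bench: a pocket 64 (x) x 44 (y) mm in a frame 6 mm high and 5 mm thick, for the strap plate with its 60 mm side along x. Axes: y = sliding direction of the carriage from its start towards the notch, x = across the rail, away from the grip, z up. Moves with the carriage
- carriage: the aluminium carriage with its nest and grip: plate 146 (x) x 70 (y) x 12 mm. Origin: under the plate, 32 mm above the bench, midway between the guide rods; axes as for the nest
- grip (a point): the wooden grip of the carriage: an upright fin 30 (x) x 14 (y) x 40 mm high, to be pinched across its 14 mm (fingers closing along the rail). This point: centre of its foot, on the carriage's top, 44 mm above the bench; axes as for the nest, whose centre lies 83 mm away in +x. Fixed to the carriage
- travel (a joint): position of the carriage along its rail, m: 0 at the starting end stop, 0.17 at the far one; starts at 0 to 0.03. It slides along +y of the nest with 2 to 4 N of drag and stays where left. One notch, somewhere between 0.075 and 0.135 (not listed: feel for it). The ball draws the carriage in over the last 6 mm (drag vanishes); after that about 10 N along the rail pushes it out again
- plunger (a joint): how far the carriage's sprung ball (16 mm across; its thin brass pin shows above the carriage between grip and nest) has dropped, m: 0 to 0.0005 while it rides on the steel bar, about 0.0036 when it sits in the notch, a V groove across that bar, 16 mm wide at its mouth
- slide: the slide's wooden base, 170 (x) x 370 (y) x 20 mm, fixed to the bench, with two steel guide rods along y in end blocks up to 37 mm above the bench. Between the rods, 8 mm off the middle towards the grip, lies the steel bar (18 mm wide) with the notch, seen from above until the carriage covers it. Origin: centre of the underside; axes as for the nest
- spool: bystander: a bare wooden spool, 38 mm across, 50 mm high, standing. Origin: centre of the underside
- hammer: bystander: a hammer lying on the bench, 260 mm long along its x, 26 mm high, wooden handle to -x, steel head 88 mm wide at +x. Origin: midway along it, underneath
- disc: bystander: a round dark steel disc, 56 mm across, 12 mm thick. Origin: centre of the underside

How it is judged:
By the outcome, as a careful person would: the job done as asked, in the order asked, and still so for the second after the job is handed in, while the arm keeps its last pose, push and grip.
It also fails if it takes over 51 s, if anything falls off the work surface, if the arm or the gripper's body presses on something with over 40 N, if the wrist force passes 120 N, or if a joint passes its speed limit or range.

## Robot

A 7-joint arm with a two-finger parallel gripper is mounted at the origin on the work surface. World frame = base frame: x ahead of the robot, y to its left, z up, the work surface at z = 0. Lengths are in mm, angles in rad, forces in N, time in s.
With the tool pointing down it reaches from about 400 to 850 mm from the base axis. Payload 4.5 kg.
Tool frame: the origin (TCP) lies midway between the tips of the shut fingers; the grasp point (between the pads) lies 19 mm behind it; z points along the fingers, y is the line along which they close (so a half turn about z gives the same grasp; the last joint's range is limited). The gripper opens to 85 mm and grips with 20 to 120 N. Pads are 22 mm wide; open, the fingers measure 114 mm over their backs; the gripper's body (76 mm by 85 mm) begins 54 mm behind the grasp point. The pads swing forward as they close: fully open they stand 13 mm farther back than shut.
Start: joints at [1.375, 0.689, -0.195, 1.565, 0.157, 0.902, -0.215], TCP at [142.392, -608.587, 231.317] pointing down, gripper open.
Joint ranges: [-3.01, 3.01], [-0.46, 2.08], [-1.47, 1.51], [0.13, 2.56], [-1, 4.14], [0.04, 2.09], [-2.66, 2.66]. Speed limits (rad/s): [2.57, 2.57, 3.14, 3.14, 3.14, 3.14, 3.14].

## Interface

Orientations are given as a 3x3 rotation matrix whose columns are the frame's x, y, z axes.
In Python, from rig import r gives the robot as it stands.
- The arm moves only by the shell command python3 jog.py FILE, which reads ROWS from the file FILE. ROWS is a JSON list that holds a single list of rows (three levels of brackets), with 1 to 20 rows, each of 7 numbers: a rotation vector rx, ry, rz in rad, then dx, dy, dz in mm, then the finger opening in mm; each row shifts and turns the commanded pose from where the row before left it, along the tool's axes as they then stand; what a row does not reach is not made up. A row lasts 1/8 s, in which the tool goes at most 62.5 mm and 0.188 rad, less where a joint would pass 70% of its speed; a pose out of reach is approached as far as the arm can. The fingers move at their own pace and stop on an object; the grip force is fixed at half the most. Time passes only in rows, so rows that do not move let the fingers close. It prints the time, the measured TCP pose, the force, the opening and the grip force at its end. Input that does not fit is refused with a message, and nothing moves.
- r.state(): the state, without advancing time (a new reading comes with each control period).
- r.grab_frame(name): name is "scene" or "top" or "wrist"; returns a dict with "img" (480x640x3 uint8, red, green, blue), "intrinsics" (3x3 intrinsics, pixels), "D" ([k1, k2, p1, p2, k3] as OpenCV has them; the pictures are not rectified), "R" (3x3) and "t" (3): a world point X has camera coordinates R X + t. Camera axes: x right, y down, z forward; pixel columns grow to the right and rows downward; lengths in mm; the calibration is good to about 2 mm. A picture is of the moment at which its call begins. There is no depth.
- r.hand_in(): hands the job in; it is judged then, once.
The state is a dict: "t": time; "joints": joint angles; "joint_vel": joint speeds; "effort": joint torques, N m; "eef_pos": TCP position; "tool_rot": TCP orientation; "contact_force": force on the tool from outside, world axes, zero at the start; "torque": the same for the moment, N m; "width": finger opening in mm; "gripper_force": force on a finger pad.
Only numpy, scipy, OpenCV 4.12 (cv2) and the standard library are available. Lean on these libraries where they do the work, as an engineer would, in place of code of your own. Each camera call takes 0.05 s, during which the arm holds its last target. There are 200 camera calls.

## Working session

There is one attempt and no reset: what is moved stays moved. The work goes in short steps, Python scripts to look and compute and a shell command to move; the robot and the scene stay as the last step left them, time stands still between calls to the robot, and variables do not carry over. Pictures are saved under pics/ and viewed, at most 10 in all, crops included, and the job is handed in when it is done.

```bash
ls; mkdir -p pics; python3 - <<'E'
from rig import r
import cv2,numpy as np
for n in("scene","top","wrist"):
    f=r.grab_frame(n); cv2.imwrite(f"pics/{n}0.png",f["img"][:,:,::-1]); np.savez(f"pics/{n}0.npz",**{k:np.array(f[k]) for k in("intrinsics","D","R","t")})
    print(n,np.round(-np.array(f["R"]).T@np.array(f["t"])))
s=r.state(); print(s["t"],s["eef_pos"],np.round(s["tool_rot"],3),s["width"])
E
```

```text
jog.py
pics
rig.py
scene [1275.  439.  882.]
top [ 403. -189. 1083.]
wrist [ 213. -591.  374.]
0.15 [ 142.20576946 -608.11695167  230.66246921] [[ 0.974  0.228 -0.   ]
 [ 0.228 -0.974  0.001]
 [-0.    -0.001 -1.   ]] 85.7238845726726
```

View pics/top0.png

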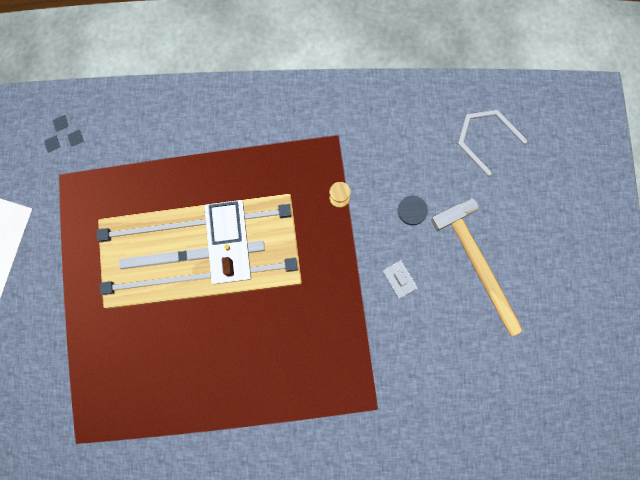

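View pics/scene0.png

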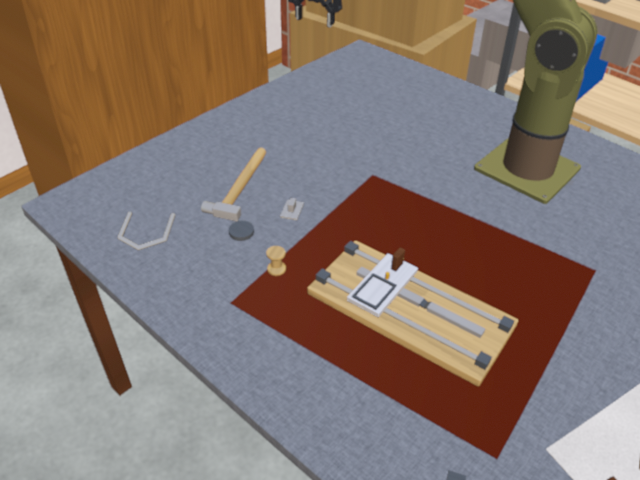

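The top view shows the slide with the carriage near (227,243), the nest at (225,223), the grip at (228,267), and a dark notch on the bar at about (182,256). The blank is at (400,279), the disc at (412,210), the hammer head at (455,214) and the spool at (340,194). In the scene view the carriage is at its start end, next to the spool. I'll enlarge the crops to measure.

```bash
cat > h.py <<'E'
import numpy as np,cv2
def load(n): return dict(np.load(f"pics/{n}.npz"))
def p2w(c,uv,z):
    p=cv2.undistortPoints(np.array(uv,float).reshape(-1,1,2),c["intrinsics"],c["D"]).reshape(-1,2)
    d=np.c_[p,np.ones(len(p))]@c["R"]; o=-c["R"].T@c["t"]
    return o+d*((z-o[2])/d[:,2])[:,None]
def w2p(c,X):
    return cv2.projectPoints(np.array(X,float).reshape(-1,1,3),cv2.Rodrigues(c["R"])[0],c["t"],c["intrinsics"],c["D"])[0].reshape(-1,2)
E
python3 - <<'E'
from h import *
c=load("top0");im=cv2.imread("pics/top0.png")
a=cv2.resize(im[190:310,95:305],(787,450),interpolation=cv2.INTER_CUBIC) # 3.748
b=cv2.resize(im[255:305,375:425],(400,400),interpolation=cv2.INTER_CUBIC)
d=cv2.resize(im[195:290,195:260],(395,578),interpolation=cv2.INTER_CUBIC)
o=np.zeros((580,800,3),np.uint8);o[:578,:395]=d;o[:400,400:]=b;cv2.imwrite("pics/crop0.png",o)
print(p2w(c,[[98,220],[291,195],[301,283],[104,307]],20))
print(p2w(c,[[182,256]],27),c["intrinsics"],c["D"])
E
```

```text
[[ 643.4938045   252.44034082   20.        ]
 [ 685.35304066 -115.79831184   20.        ]
 [ 520.87021317 -133.87961253   20.        ]
 [ 478.76993287  231.30962078   20.        ]]
[[571.65729551  84.06236939  27.        ]] [[590.47346008   0.         325.10453536]
 [  0.         590.47346008 236.41469232]
 [  0.           0.           1.        ]] [-0.15984546  0.          0.          0.          0.        ]
```

View pics/crop0.png

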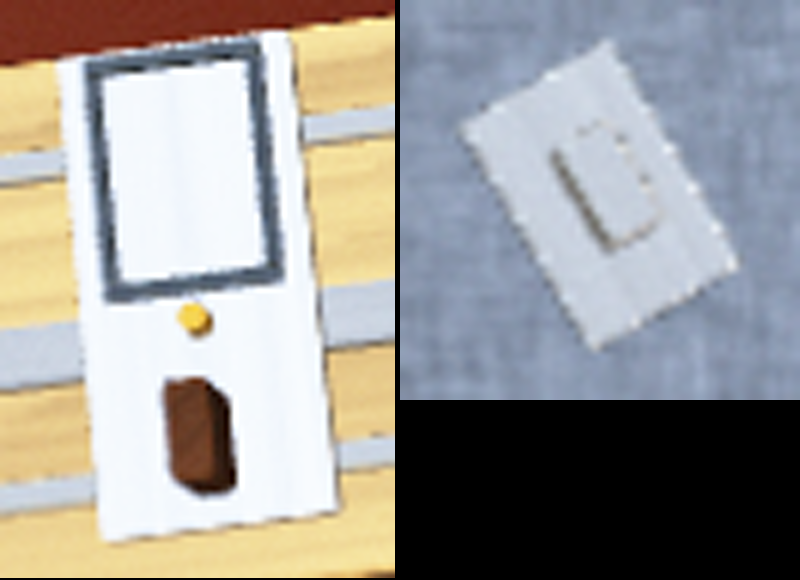

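The crop shows the nest frame's outer corners at (83,62), (260,40), (284,278) and (107,300), the brass pin at (195,318), and the grip around (205,440). The plate corners are at (608,42), (740,267), (595,350) and (462,128).

```bash
cat > m.py <<'E'
from h import *
c=load("top0")
q=lambda l,s,ox,oy:(np.array(l,float)+.5)/s-.5+[ox,oy]
def rect(P,n):
    ctr=P.mean(0); (ul,ur,lr,ll)=P
    ex=(ul+ur-lr-ll)[:2]; ey=(ul+ll-ur-lr)[:2]
    print(n,ctr.round(1),"ex",np.linalg.norm(ex)/2,np.degrees(np.arctan2(ex[1],ex[0])),"ey",np.linalg.norm(ey)/2,np.degrees(np.arctan2(-ey[0],ey[1])))
rect(p2w(c,q([[83,62],[260,40],[284,278],[107,300]],6.077,195,195),50),"frame")
rect(p2w(c,q([[60,62],[295,32],[340,508],[103,540]],6.077,195,195),44),"carr")
rect(p2w(c,q([[62,128],[208,42],[340,267],[195,350]],8,375,255),6),"blank")
print("pin",p2w(c,q([[193,316]],6.077,195,195),60))
rect(p2w(c,[[98,220],[291,195],[301,283],[104,307]],20),"base")
E
python3 m.py
python3 - <<'E'
from h import *
c=load("wrist0");print(c["R"],c["t"])
E
```

```text
frame [628.4   1.8  50. ] ex 72.84218287140087 6.953833262898519 ey 53.253819397940966 6.3430875059503835
carr [595.3  -2.4  44. ] ex 144.83131421617477 6.360364011741899 ey 71.04146479972637 6.822827781184323
blank [ 527.2 -314.3    6. ] ex 59.480899308751866 29.019040959402002 ey 39.031771861393466 29.089925442697826
pin [[582.39307644  -3.87851532  60.        ]]
base [582.1  58.5  20. ] ex 165.76687947179448 6.792534941675166 ey 369.1089487923706 6.530534668270562
[[ 0.2270815  -0.97387488 -0.00130702]
 [-0.9334638  -0.21804093  0.28478674]
 [-0.27763164 -0.06344975 -0.95859001]] [-623.3447661   -36.67489592  380.12243851]
```

```bash
echo '[[[0,0,0,20,-9,4,85],[0,0,0,49,-22,8,85],[0,0,0,54,-24,8,85],[0,0,0,54,-24,8,85],[0,0,0,54,-24,8,85],[0,0,0,54,-24,8,85],[0,0,0,54,-24,8,85],[0,0,-0.138,54,-24,8,85],[0,0,-0.138,40,-30,4,85],[0,0,0,0,0,0,85],[0,0,0,0,0,0,85]]]' > next.json && python3 jog.py next.json | tail -5
python3 - <<'E'
from rig import r
import cv2,numpy as np
s=r.state();R=np.array(s["tool_rot"]);p=np.array(s["eef_pos"]);print(p,R.round(3),s["joints"])
print(R.T@(np.array([527.2,-314.3,8])-p))
n="wrist";f=r.grab_frame(n); cv2.imwrite(f"pics/{n}1.png",f["img"][:,:,::-1]); np.savez(f"pics/{n}1.npz",**{k:np.array(f[k]) for k in("intrinsics","D","R","t")})
E
```

```text
eef_pos: [511.4, -305.4, 167.1]
tool_rot: [[0.874, 0.485, -0.001], [0.485, -0.874, 0.0], [-0.001, -0.001, -1.0]]
contact_force: [0.2, -0.3, 0.3]
width: 85.0
gripper_force: 0.0
[ 511.40647132 -305.39867344  167.06706438] [[ 0.874  0.485 -0.001]
 [ 0.485 -0.874  0.   ]
 [-0.001 -0.001 -1.   ]] [ 0.56941945  0.73263142 -0.1894533   1.71876872  0.19506966  0.70961972
 -0.7854704 ]
[  9.63188332  15.54055858 159.04941998]
```

View pics/wrist1.png

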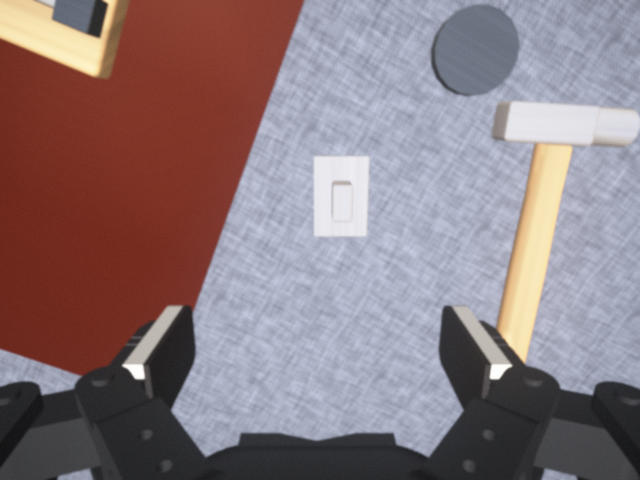

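The wrist view shows the plate aligned with the tool axes, with corners at (314,156), (368,156), (368,236) and (314,237). The disc and hammer are clear of the fingers.

```bash
cat >> m.py <<'E'
E
python3 - <<'E'
from h import *
from rig import r
c=load("wrist1")
P=p2w(c,[[313.5,156],[368.5,156],[368.5,236],[314,236.5]],6);print(P.round(1),P.mean(0))
e=P[0]+P[1]-P[2]-P[3];print(np.degrees(np.arctan2(e[1],e[0])),np.linalg.norm(e)/2)
s=r.state();R=np.array(s["tool_rot"]);p=np.array(s["eef_pos"])
print(R.T@(P.mean(0)-p))
E
```

```text
[[ 546.  -282.7    6. ]
 [ 565.1 -317.2    6. ]
 [ 513.7 -348.1    6. ]
 [ 493.4 -312.1    6. ]] [ 529.53815879 -315.0453468     6.        ]
30.08782813376407 60.0957283163173
[ 12.49703155  16.38782626 161.17907914]
```

```bash
echo '[[[0,0,-0.009,11,16,20,50],[0,0,0,0,0,45,50],[0,0,0,0,0,45,50],[0,0,0,0,0,30,50],[0,0,0,0,0,12,50],[0,0,0,0,0,4,50],[0,0,0,0,0,1.5,50],[0,0,0,0,0,0,50]]]' > next.json && python3 jog.py next.json | tail -5
```

```text
eef_pos: [529.8, -315.4, 10.9]
tool_rot: [[0.871, 0.492, 0.002], [0.492, -0.871, -0.001], [0.001, 0.002, -1.0]]
contact_force: [-0.1, 0.1, 0.1]
width: 50.0
gripper_force: 0.0
```

```bash
echo '[[[0,0,0,-1,0,2,30],[0,0,0,0,0,0,10],[0,0,0,0,0,0,0],[0,0,0,0,0,0,0],[0,0,0,0,0,0,0],[0,0,0,0,0,0,0]]]' > next.json && python3 jog.py next.json | tail -5
```

```text
eef_pos: [528.4, -315.7, 8.2]
tool_rot: [[0.87, 0.492, 0.0], [0.492, -0.87, -0.0], [0.0, 0.001, -1.0]]
contact_force: [-1.1, 0.4, 5.9]
width: 12.5
gripper_force: 60.3
```

```bash
echo '[[[0,0,0,0,0,-15,0],[0,0,0,0,0,-35,0],[0,0,0,0,0,-35,0],[0,0,0,13.2,-12,-15,0],[0,0,0,30,-28,0,0],[0,0,0,40,-37.5,0,0],[0,0,0,40,-37.5,0,0],[0,0,0,40,-37.5,0,0],[0,0,0,40,-37.5,0,0],[0,0,0,27,-25,0,0],[0,0,0,13,-12,0,0],[0,0,0.1,0,0,0,0],[0,0,0.15,0,0,0,0],[0,0,0.15,0,0,0,0],[0,0,0,0,0,0,0],[0,0,0,0,0,0,0]]]' > next.json && python3 jog.py next.json | tail -5
python3 - <<'E'
from rig import r
import cv2,numpy as np
s=r.state();R=np.array(s["tool_rot"]);p=np.array(s["eef_pos"]);print(s["t"],p,R.round(3))
print(R.T@(np.array([628.4,1.8,52])-p))
I=[]
for n in("wrist","top"):
    f=r.grab_frame(n); cv2.imwrite(f"pics/{n}2.png",f["img"][:,:,::-1]); np.savez(f"pics/{n}2.npz",**{k:np.array(f[k]) for k in("intrinsics","D","R","t")})
E
```

```text
eef_pos: [627.8, 1.3, 107.6]
tool_rot: [[0.993, 0.116, -0.001], [0.116, -0.993, -0.0], [-0.001, 0.0, -1.0]]
contact_force: [0.2, 0.4, -1.2]
width: 12.8
gripper_force: 59.5
5.325 [627.75760777   1.34726198 107.59639166] [[ 0.993  0.116 -0.001]
 [ 0.116 -0.993 -0.   ]
 [-0.001  0.    -1.   ]]
[ 0.73158656 -0.39657485 55.5957185 ]
```

View pics/wrist2.png

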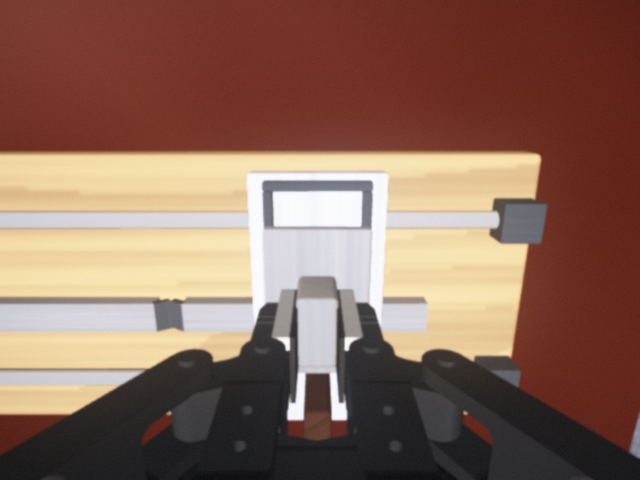

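The plate is held square. Its far edge is at row 227, columns 264 to 371. The frame's far outer edge is at row 181, columns 262.5 to 373, and the notch is at (170,314).

```bash
python3 - <<'E'
from h import *
from rig import r
c=load("wrist2");s=r.state();R=np.array(s["tool_rot"]);p=np.array(s["eef_pos"])
A=p2w(c,[[264,227],[371.5,227]],105.4);B=p2w(c,[[262.5,181],[373,181]],50)
C=p2w(c,[[248,173],[387,173]],44)
t=lambda X:((X-p)@R).round(1)
print("plate edge in tool",t(A)," nest outer far edge",t(B),"carr far",t(C))
print("plate ctr",t(A).mean(0)-[30,0,0],"nest ctr",t(B).mean(0)-[37,0,0])
print("notch",t(p2w(c,[[170,314]],27)),p2w(c,[[170,314]],27), "bar end/base far edge")
im=cv2.imread("pics/wrist2.png");g=cv2.cvtColor(im,cv2.COLOR_BGR2GRAY)
print(g[170:235,318].tolist());print("row187",g[187,240:280].tolist(),g[187,360:395].tolist());print("row245",g[245,250:280].tolist(),g[245,360:385].tolist())
E
```

```text
plate edge in tool [[ 32.  -19.6   2.3]
 [ 32.   19.1   2.3]]  nest outer far edge [[ 39.7 -26.7  57.7]
 [ 39.6  26.5  57.7]] carr far [[ 42.6 -34.5  63.7]
 [ 42.6  34.   63.7]]
plate ctr [ 2.   -0.25  2.3 ] nest ctr [ 2.65 -0.1  57.7 ]
notch [[-42.9 -87.2  80.7]] [[575.20849873  83.15846326  27.        ]] bar end/base far edge
[216, 203, 207, 231, 244, 248, 249, 248, 246, 233, 184, 130, 118, 122, 122, 123, 125, 127, 125, 128, 158, 211, 241, 248, 249, 249, 249, 249, 249, 249, 249, 249, 249, 249, 249, 249, 249, 249, 249, 249, 249, 249, 249, 249, 249, 249, 249, 249, 249, 248, 249, 249, 249, 249, 247, 238, 205, 168, 166, 188, 209, 217, 221, 218, 221]
row187 [220, 221, 219, 220, 219, 221, 228, 240, 247, 250, 250, 251, 251, 250, 250, 250, 250, 250, 250, 249, 246, 225, 174, 133, 120, 117, 119, 118, 119, 121, 120, 119, 119, 120, 121, 120, 122, 117, 119, 121] [126, 124, 124, 123, 125, 128, 125, 125, 126, 125, 127, 131, 160, 215, 243, 249, 250, 249, 248, 249, 248, 248, 249, 249, 250, 250, 246, 231, 211, 207, 207, 207, 208, 209, 208]
row245 [246, 250, 250, 250, 250, 251, 251, 251, 251, 251, 250, 248, 238, 224, 221, 217, 218, 219, 218, 216, 216, 218, 218, 218, 219, 222, 221, 221, 220, 218] [219, 220, 220, 221, 225, 225, 223, 224, 221, 215, 209, 221, 241, 249, 250, 249, 248, 248, 249, 249, 249, 250, 249, 248, 238]
```

```bash
echo '[[[0,0,0,0.8,0,10,0],[0,0,0,0,0,20,0],[0,0,0,0,0,12,0],[0,0,0,0,0,5,0],[0,0,0,0,0,3,0],[0,0,0,0,0,2,0],[0,0,0,0,0,1,0],[0,0,0,0,0,0,0],[0,0,0,0,0,0,0]]]' > next.json && python3 jog.py next.json | tail -5
python3 - <<'E'
from rig import r
import cv2,numpy as np
n="wrist";f=r.grab_frame(n); cv2.imwrite(f"pics/{n}3.png",f["img"][:,:,::-1]); np.savez(f"pics/{n}3.npz",**{k:np.array(f[k]) for k in("intrinsics","D","R","t")})
E
```

```text
eef_pos: [629.1, 2.0, 55.0]
tool_rot: [[0.993, 0.115, 0.0], [0.115, -0.993, -0.0], [0.0, 0.0, -1.0]]
contact_force: [-0.1, -0.2, -1.5]
width: 13.0
gripper_force: 59.5
```

View pics/wrist3.png

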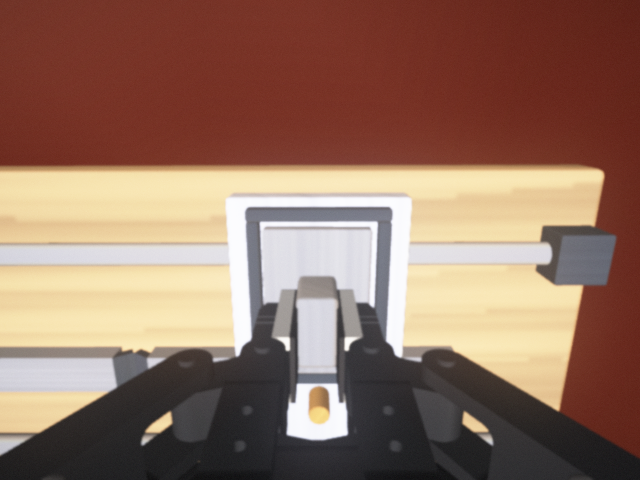

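The plate sits just above the pocket and is centred: side gaps at columns 260–263 and 372–376, and a front gap at rows 221–226. I'll lower it onto the floor.

```bash
echo '[[[0,0,0,0,0,1,0],[0,0,0,0,0,1,0],[0,0,0,0,0,0.7,0],[0,0,0,0,0,0,0],[0,0,0,0,0,0,0]]]' > next.json && python3 jog.py next.json | tail -5
```

```text
eef_pos: [628.9, 2.0, 52.2]
tool_rot: [[0.993, 0.115, -0.0], [0.115, -0.993, -0.0], [-0.0, 0.0, -1.0]]
contact_force: [-1.0, -0.0, 2.1]
width: 12.7
gripper_force: 59.9
```

```bash
echo '[[[0,0,0,0,0,0.3,12],[0,0,0,0,0,0,25],[0,0,0,0,0,0,25],[0,0,0,0,0,-5,30],[0,0,0,0,0,-20,40],[0,0,0,0,0,-35,40],[0,0,0,0,0,-30,40],[0,0,0,0,0,0,40]]]' > next.json && python3 jog.py next.json | tail -5
python3 - <<'E'
from rig import r
import cv2,numpy as np
for n in("wrist","top"):
    f=r.grab_frame(n); cv2.imwrite(f"pics/{n}4.png",f["img"][:,:,::-1]); np.savez(f"pics/{n}4.npz",**{k:np.array(f[k]) for k in("intrinsics","D","R","t")})
E
```

```text
eef_pos: [631.4, 1.9, 145.9]
tool_rot: [[0.993, 0.114, 0.007], [0.114, -0.993, 0.0], [0.007, 0.001, -1.0]]
contact_force: [-0.1, -0.1, -0.1]
width: 40.5
gripper_force: 0.0
```

View pics/wrist4.png

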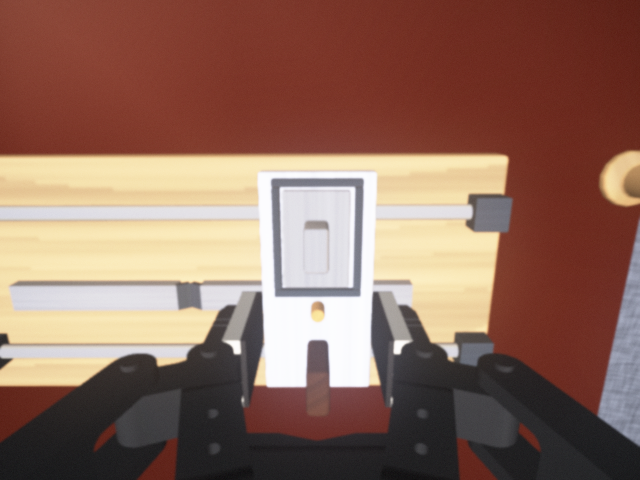

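The plate lies flat in the nest with gaps all round, and the carriage hasn't shifted. The grip is near (317,375). Next I'll move over it.

```bash
echo '[[[0,0,0,-35,0,0,40],[0,0,0,-40,0,0,40],[0,0,0,-8.5,0,10,40],[0,0,0,0,0,30,40],[0,0,0,0,0,25,40],[0,0,0,0,0,0,40],[0,0,0,0,0,0,40]]]' > next.json && python3 jog.py next.json | tail -5
python3 - <<'E'
from rig import r
from h import *
s=r.state();R=np.array(s["tool_rot"]);p=np.array(s["eef_pos"]);print(s["t"],p)
n=np.array([628.9,2.0,44]);print(R.T@(n-[83*.993,83*.115,0]-p))
E
```

```text
eef_pos: [546.1, -7.7, 77.1]
tool_rot: [[0.993, 0.114, 0.0], [0.114, -0.993, -0.0], [0.0, 0.0, -1.0]]
contact_force: [0.0, -0.2, 0.4]
width: 39.9
gripper_force: 0.0
9.2 [546.11918278  -7.66751098  77.08255155]
[ 0.37182425 -0.08517258 33.0825578 ]
```

```bash
echo '[[[0,0,0,0,0,12,40],[0,0,0,0,0,7,40],[0,0,0,0,0,0,25],[0,0,0,0,0,0,10],[0,0,0,0,0,0,0],[0,0,0,0,0,0,0],[0,0,0,0,0,0,0]]]' > next.json && python3 jog.py next.json | tail -5
```

```text
eef_pos: [545.9, -7.8, 57.9]
tool_rot: [[0.993, 0.115, 0.0], [0.115, -0.993, -0.0], [-0.0, 0.0, -1.0]]
contact_force: [-0.9, -1.2, -0.1]
width: 12.5
gripper_force: 59.5
```

```bash
echo '[[[0,0,0,0,-2,0,0],[0,0,0,0,-6,0,0],[0,0,0,0,-8,0,0],[0,0,0,0,-8,0,0],[0,0,0,0,-8,0,0],[0,0,0,0,-8,0,0],[0,0,0,0,-8,0,0],[0,0,0,0,-8,0,0],[0,0,0,0,-8,0,0],[0,0,0,0,-5,0,0],[0,0,0,0,-3,0,0],[0,0,0,0,-2,0,0],[0,0,0,0,0,0,0],[0,0,0,0,0,0,0]]]' > next.json && python3 jog.py next.json | tail -5; 
python3 - <<'E'
from rig import r
from h import *
s=r.state();R=np.array(s["tool_rot"]);p=np.array(s["eef_pos"]);print(s["t"],p,R.T@s["contact_force"],R.T@(p-[545.9,-7.8,57.9]))
E
```

```text
eef_pos: [537.4, 64.8, 57.9]
tool_rot: [[0.994, 0.114, -0.0], [0.114, -0.994, -0.001], [-0.0, 0.001, -1.0]]
contact_force: [0.0, -5.3, 1.5]
width: 13.2
gripper_force: 60.0
11.825 [537.35561682  64.83587025  57.8865662 ] [-0.55767236  5.24576027 -1.53681606] [ -0.23168323 -73.13628823  -0.0773111 ]
```

```bash
cat > st.py <<'E'
from rig import r
import numpy as np
s=r.state();R=np.array(s["tool_rot"]);p=np.array(s["eef_pos"]);print(round(s["t"],2),"Ftool",(R.T@s["contact_force"]).round(1),"d",(R.T@(p-[545.9,-7.8,57.9])).round(2))
E
J(){ python3 st.py; }
echo '[[[0,0,0,0,-2,0,0],[0,0,0,0,-2,0,0],[0,0,0,0,0,0,0]]]' > next.json && python3 jog.py next.json>/dev/null; J
echo '[[[0,0,0,0,-2,0,0],[0,0,0,0,0,0,0]]]' > next.json && python3 jog.py next.json>/dev/null; J
echo '[[[0,0,0,0,-2,0,0],[0,0,0,0,0,0,0]]]' > next.json && python3 jog.py next.json>/dev/null; J
echo '[[[0,0,0,0,-2,0,0],[0,0,0,0,0,0,0]]]' > next.json && python3 jog.py next.json>/dev/null; J
```

```text
12.2 Ftool [-1.5  3.  -2.5] d [-1.70e-01 -7.83e+01  3.00e-02]
12.45 Ftool [-2.3  2.  -4.8] d [ -0.14 -81.21   0.13]
12.7 Ftool [-3.4  0.5 -4.9] d [-8.000e-02 -8.365e+01  1.500e-01]
12.95 Ftool [-3.  -0.6 -4.9] d [ -0.09 -85.59   0.15]
```

```bash
J(){ python3 st.py; }
echo '[[[0,0,0,0,-1,0,0],[0,0,0,0,0,0,0]]]' > next.json && python3 jog.py next.json>/dev/null; J
echo '[[[0,0,0,0,-1,0,0],[0,0,0,0,0,0,0]]]' > next.json && python3 jog.py next.json>/dev/null; J
echo '[[[0,0,0,0,-1,0,0],[0,0,0,0,0,0,0]]]' > next.json && python3 jog.py next.json>/dev/null; J
```

```text
13.2 Ftool [-2.9  1.7 -4.9] d [-1.60e-01 -8.57e+01  7.00e-02]
13.45 Ftool [-3.9  3.1 -5.1] d [-2.200e-01 -8.581e+01 -2.000e-02]
13.7 Ftool [-1.9  4.4 -5.4] d [ -0.26 -85.91  -0.13]
```

```bash
J(){ python3 st.py; }
echo '[[[0,0,0,0,-1,0,0],[0,0,0,0,0,0,0]]]' > next.json && python3 jog.py next.json>/dev/null; J
echo '[[[0,0,0,0,4,0,0],[0,0,0,0,0,0,0],[0,0,0,0,0,0,0]]]' > next.json && python3 jog.py next.json>/dev/null; J
echo '[[[0,0,0,0,4,0,0],[0,0,0,0,0,0,0],[0,0,0,0,0,0,0]]]' > next.json && python3 jog.py next.json>/dev/null; J
```

```text
13.95 Ftool [-2.6  6.7 -5.9] d [ -0.32 -86.01  -0.2 ]
14.32 Ftool [-3.3 -0.3 -6. ] d [-8.000e-02 -8.575e+01  1.600e-01]
14.7 Ftool [-3.7 -6.8 -5.6] d [  0.12 -85.15   0.5 ]
```

It holds in place against nearly ±7 N, so the ball is seated in the notch. I'll relax the push and check.

```bash
echo '[[[0,0,0,0,-4,0,0],[0,0,0,0,0,0,0],[0,0,0,0,0,0,0],[0,0,0,0,0,0,0]]]' > next.json && python3 jog.py next.json | tail -2; python3 st.py
python3 - <<'E'
from rig import r
import cv2,numpy as np
a=r.grab_frame("wrist")["img"];f=r.grab_frame("top");b=f["img"]
b=cv2.resize(b[185:315,90:310],(395,233),interpolation=cv2.INTER_CUBIC);a=cv2.resize(a,(395,296))
o=np.zeros((540,400,3),np.uint8);o[:296,:395]=a;o[300:533,:395]=b;cv2.imwrite("pics/end.png",o[:,:,::-1])
E
python3 st.py
```

```text
width: 12.9
gripper_force: 60.5
15.2 Ftool [-3.2 -1.4 -5.7] d [-7.00e-02 -8.58e+01  1.80e-01]
15.3 Ftool [-2.2 -0.1 -5.5] d [-8.00e-02 -8.58e+01  1.80e-01]
```

View pics/end.png

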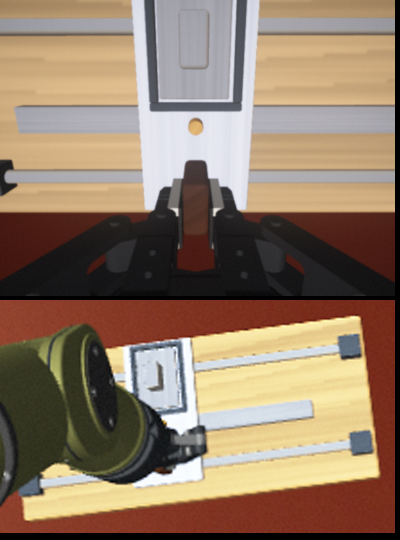

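The plate lies in the nest at (193,50), the notch is hidden under the carriage, the pin at (196,127) has sunk, and the fingers hold the grip.

```bash
python3 -c "
from rig import r
print(r.hand_in())"
```

```text
the job is handed in; nothing more can be done
None
```

The job is handed in at about 15 s: the plate lies flat in the nest, and the carriage rests in the notch (it held against nearly 7 N each way) with the gripper still on the grip.

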